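Release the charged battery from its bench charger

ROBOT

A 6-joint arm with a two-finger parallel gripper is mounted at the origin on the work surface. World frame = base frame: x ahead of the robot, y to its left, z up, the work surface at z = 0. Lengths are in mm, angles in rad, forces in N, time in s.
With the tool pointing down it reaches from about 250 to 775 mm from the base axis. Payload 4 kg.
Tool frame: the origin (TCP) lies at the very end of the fingers, on their centre line; the grasp point (between the pads) lies 19 mm behind it; z points along the fingers, y is the line along which they close (so a half turn about z gives the same grasp; the last joint's range is limited). The gripper opens to 94 mm and grips with 3 to 60 N. Pads are 16 mm wide; open, the fingers measure 119 mm over their backs; the gripper's body (75 mm by 177 mm) begins 78 mm behind the grasp point.
Start: joints at [-1.252, 0.087, 1.371, -0, 1.684, -0.103], TCP at [225.172, -501.815, 205.506] pointing down, gripper open.
Joint ranges: [-3.1, 3.1], [-0.76, 2.03], [0.27, 2.55], [-1.08, 4.22], [0.17, 2.65], [-2.57, 2.57]. Speed limits (rad/s): [2.79, 2.79, 3.14, 3.14, 3.14, 3.14].

INTERFACE

Orientations are given as [roll, pitch, yaw] about the fixed x, y, z axes, in that order (R = Rz(yaw) Ry(pitch) Rx(roll)).
In Python, from plant import r gives the robot as it stands.
- The arm moves only by the tool send_rows, never from a script. Its argument "commands" is a list of rows, each a list of 7 numbers: the shift along the tool's x, y, z in mm, then the turn, a rotation vector about the tool's x, y, z in degrees, then the closure, from 0 (fully open) to 1 (shut). In form: [[dx, dy, dz, ax, ay, az, fingers], ...]. A call has 1 to 20 rows; each row is the pose to reach, as a shift and turn from the pose commanded when the call began, along the tool's axes at that moment; what a row does not reach only later rows make up. A row lasts 1/10 s, in which the tool goes at most 50 mm and 8.59 degrees, less where a joint would pass 70% of its speed; a pose out of reach is approached as far as the arm can. A call with a gripper value outside its range is refused whole. The fingers move at their own pace and stop on an object; "newtons" is the grip in N (left out, the last holds). Time passes only in rows, so rows that repeat a pose let the fingers close. It gives the time, the measured TCP pose, the force, the opening and the grip force at its end, in the units of the state.
- r.read_state(): the state, without advancing time (a new reading comes with each control period).
- r.read_camera(name): name is "scene" or "top" or "wrist"; returns a dict with "color" (480x640x3 uint8, red, green, blue), "z_map" (480x640 float32, mm along the optical axis (not along the pixel's ray), 0 where there is no reading), "vertical_fov" (degrees; the focal length in pixels is half the picture's height over the tangent of half this angle, whatever the lens; pixels are square), "cx", "cy" (the principal point, pixels), "D" ([k1, k2, p1, p2, k3] as OpenCV has them; the pictures are not rectified), "extrinsics" (4x4, takes a point from world to camera coordinates). Camera axes: x right, y up, looking along -z (the intrinsics and any distortion apply to the point x, -y, -z); pixel columns grow to the right and rows downward; lengths in mm; the calibration is good to about 2 mm. A picture is of the moment at which its call begins.
- r.close_job(): hands the job in; it is judged then, once.
Trained networks look in a picture, given as the dict that the camera call returned (one of the last four; its "shot" number tells which), for a name from the list of things; names that differ only in an ending like _2 or _b are one class to them, and where a whole thing is asked for, a point or a joint stands for the part that bears it (a point fixed in the world has none). Each returns a list of dicts, best first, with "p" (0 to 1); they miss things now and then, are a little off and sometimes report something else, mostly with a low value. They report only what shows in the picture. A call takes as long as a camera call. They do not tell look-alikes from the thing itself.
- r.silhouettes(picture, target): "mask" (480x640 bool, what is visible of it) and "location" ([column, row] in pixels, amid what is visible of it).
The state is a dict: "clock": time; "joints": joint angles; "dq": joint speeds; "tau": joint torques, N m; "eef_pos": TCP position; "orientation": TCP orientation; "contact_force": force on the tool from outside, world axes, zero at the start; "ft_torque": the same for the moment, N m; "gripper_width": opening from 0.0 (shut) to 1.0 (fully open); "finger_force": force on a finger pad.
Only numpy, scipy, OpenCV 4.12 (cv2) and the standard library are available. Lean on these libraries where they do the work, as an engineer would, in place of code of your own. Each camera call takes 0.05 s, during which the arm holds its last target. There are 200 camera calls.

TASK

Two headlamp batteries stand in chargers on the jeweller's bench. Take the charged one, with the green lamp on its top, out of its charger: squeeze its two orange side buttons together to free the latch, lift it straight out, and set it down gently (do not drop it) upright in the pale wooden tray, then let go. Leave the battery with the red lamp latched in its charger.

Things in the scene. Friction and masses are not known exactly. Their poses are not given: they have to be found in the camera images.
- pack_charged_grip (a point): the charged battery: dark upright block 50 (x) x 44 (y) x 86 mm tall, 0.15 to 0.35 kg, green lamp on top, an orange button on its +y and -y sides. Point: on its centre line, level with the buttons' middles, 58 mm above its underside; z up, y from button to button. Button faces 28 wide x 24 mm tall; 60 mm over both at rest, 47 mm when pressed to their stops
- dock_charged: the fixed grey charger that holds it, 84 x 78 mm and 40 mm high; origin: centre of its underside, z up. The battery starts in it, underside 12 mm above the bench. Hidden catches hold the battery until both its buttons are pressed; with them held in it lifts straight up freely, clear after 40 mm
- charged_left (a joint): travel (m) of the charged battery's +y button: 0 out, 0.0065 fully pressed; springs back. The catch is free from about 0.005; about 8 N at the stop
- charged_right (a joint): the same for the button on its -y side
- tray_in (a point): centre of the inner floor (5 mm above the bench) of the fixed pale wooden open tray, 130 x 130 mm outside, 120 x 120 mm inside, walls 5 mm thick, rim 20 mm above the bench; z up, x and y along its sides
- pack_flat_grip (a point): the other battery, of the same make and in an identical charger, but with a red lamp on its top: the same point on it and the same axes. Leave it alone.
Not all that is in view belongs to the job. Leave any blue or yellow look-alike of the part that bears pack_charged_grip alone.

How it is judged (in metres and radians):
On the way, in this order (a step that is already met when the one before it is completed fails the run):
1. both buttons of the charged battery are squeezed in together while it still stands in its charger (value of joint each of charged_left, charged_right above 0.004 m and distance of pack_charged_grip from where it was at the start of the episode below 0.01 m), for 0.05 s.
2. the charged battery is lifted clear of its charger (height (world z) of pack_charged_grip above 0.105 m), for 0.05 s.
At the end, for the whole second after the job is handed in: The charged battery stands upright (within 8 degrees) and at rest on the floor of the tray, let go, with both its buttons sprung back out; the other battery is still in its charger, within 10 mm of where it began (horizontal distance between pack_charged_grip and tray_in below 0.058 m and z of pack_charged_grip in the frame of tray_in between 0.052 and 0.064 m and angle between pack_charged_grip's own z axis and vertical below 0.15 rad and linear speed of pack_charged below 0.02 m/s and value of joint each of charged_left, charged_right below 0.002 m and distance of pack_flat_grip from where it was at the start of the episode below 0.01 m); the robot touches nothing.
It fails at once if the charged battery is dropped (falling faster than 0.6 m/s, untouched by the fingers) (linear speed of pack_charged above 0.6 m/s and contact force between pack_charged and the fingers below 0.1 N).
It fails at once if the battery with the red lamp is pulled out of its charger (distance of pack_flat_grip from where it was at the start of the episode above 0.02 m).
It also fails if it takes over 35 s, if anything falls off the work surface, if the arm or the gripper's body presses on something with over 40 N, if the wrist force passes 120 N, or if a joint passes its speed limit or range.

## Working session

There is one attempt and no reset: what is moved stays moved. The work goes in short steps, Python scripts to look and compute and a tool call to move; the robot and the scene stay as the last step left them, time stands still between calls to the robot, and variables do not carry over. Pictures are saved under pics/ and viewed, at most 10 in all, crops included, and the job is handed in when it is done.

Besides the shell and the picture viewer there is one more tool, called as name(argument=value, ...), one argument or row to a line, values as JSON. send_rows: Moves the arm, as the interface text tells. Its arguments: {"type":"object","properties":{"commands":{"type":"array","items":{"type":"array","items":{"type":"number"}}},"newtons":{"type":"number"}},"required":["commands"]}

```bash
mkdir -p pics; cat > h.py <<'E'
import numpy as np, cv2
from plant import r
def K(p):
    f=240/np.tan(np.radians(p["vertical_fov"]/2)); return np.array([[f,0,p["cx"]],[0,f,p["cy"]],[0,0,1.]])
def cloud(p):
    v,u=np.mgrid[0:480,0:640]
    n=cv2.undistortPoints(np.stack([u,v],-1).reshape(-1,1,2).astype(np.float64),K(p),np.array(p["D"],float)).reshape(480,640,2)
    z=p["z_map"].astype(float); c=np.stack([n[...,0]*z,-n[...,1]*z,-z],-1)
    E=np.array(p["extrinsics"]); w=(c-E[:3,3])@E[:3,:3]; w[z==0]=np.nan; return w
def save(p,n): cv2.imwrite("pics/"+n,p["color"][...,::-1])
E
python3 - <<'E'
from h import *
a=r.read_camera("top"); b=r.read_camera("scene")
save(a,"t.png"); save(b,"s.png")
for nm,p in (("top",a),("scene",b)):
    w=cloud(p)
    for t in ("pack_charged_grip","dock_charged","pack_flat_grip"):
        for d in r.silhouettes(p,t):
            q=w[d["mask"]]; print(nm,t,round(d["p"],2),np.round(d["location"]),d["mask"].sum(),np.round(np.nanmedian(q,0)),np.round(np.nanmax(q[:,2])))
cv2.imwrite("pics/both.png",cv2.resize(np.vstack([a["color"],b["color"]])[...,::-1],(400,600)))
E
```

```text
top pack_charged_grip 0.9 [319. 177.] 977 [674.  33.  84.] 92.0
top pack_charged_grip 0.86 [402. 289.] 986 [ 477. -119.   84.] 91.0
top pack_charged_grip 0.84 [267. 203.] 951 [627. 123.  84.] 92.0
top pack_charged_grip 0.73 [254. 264.] 939 [521. 135.  84.] 92.0
top pack_charged_grip 0.7 [325. 238.] 955 [563.  16.  96.] 104.0
top dock_charged 0.84 [324. 255.] 960 [546.  19.  39.] 98.0
top pack_flat_grip 0.98 [190. 221.] 972 [593. 252.  97.] 104.0
scene pack_charged_grip 0.9 [327. 242.] 1502 [577.  27.  92.] 104.0
scene pack_charged_grip 0.84 [397. 287.] 1896 [533. 145.  74.] 92.0
scene pack_charged_grip 0.72 [339. 318.] 2102 [641. 132.  73.] 92.0
scene pack_charged_grip 0.6 [278. 295.] 2027 [686.  44.  71.] 92.0
scene pack_charged_grip 0.59 [315. 185.] 1543 [ 490. -112.   67.] 92.0
scene dock_charged 0.75 [322. 273.] 1667 [591.  43.  38.] 85.0
scene pack_flat_grip 0.62 [425. 365.] 2189 [606. 263.  96.] 104.0
```

View pics/t.png

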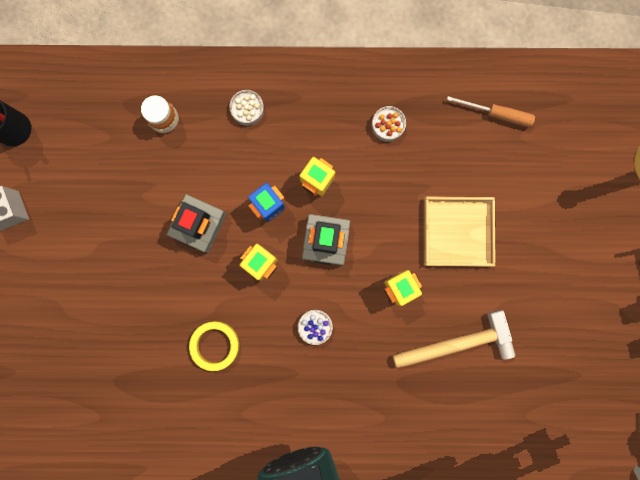

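View pics/s.png

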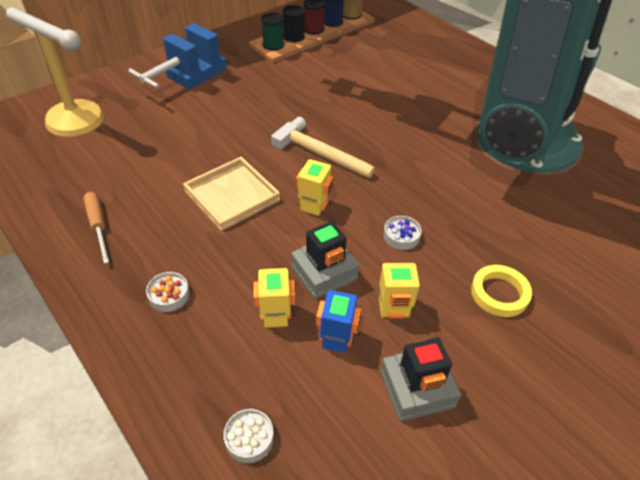

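The top view shows the charged pack as the black block with the green lamp at about (326,238), in a grey charger. The red-lamp pack is at (187,220) and the tray at (460,232). The blue and yellow packs with green lamps are look-alikes. Next I'll measure yaw and centres.

```bash
cat > m.py <<'E'
from h import *
p=r.read_camera("top"); w=cloud(p); hsv=cv2.cvtColor(p["color"],cv2.COLOR_RGB2HSV)
def rect(m,n):
    q=w[m]; print(n,m.sum(),"z",np.round(np.nanmedian(q[:,2]),1),[np.round(x,1) for x in cv2.minAreaRect(q[:,:2].astype(np.float32))],"mid",np.round((np.nanpercentile(q,2,0)+np.nanpercentile(q,98,0))/2,1))
near=np.hypot(w[...,0]-560,w[...,1]-18)<70
ok=~np.isnan(w[...,0])
rect(ok&near&(w[...,2]>90),"top")
rect(ok&near&(w[...,2]>90)&(hsv[...,0]>45)&(hsv[...,0]<75)&(hsv[...,1]>150),"lamp")
rect(ok&near&(w[...,2]>30)&(w[...,2]<46)&(hsv[...,1]<80),"dock")
rect(ok&near&(hsv[...,0]<18)&(hsv[...,1]>190)&(hsv[...,2]>170)&(w[...,2]>60),"buttons")
v,u=np.mgrid[0:480,0:640]
b=(u>415)&(u<505)&(v>188)&(v<275)
rect(ok&b&(w[...,2]>14)&(w[...,2]<30),"rim")
print(r.read_state())
E
python3 m.py
```

```text
top 720 z 97.3 [array([565.2,  15.6]), array([44. , 50.4]), np.float64(81.9)] mid [564.7  15.6  97.3]
lamp 232 z 98.8 [array([566.1,  16.3]), array([22.6, 31.3]), np.float64(82.1)] mid [565.7  15.7  98.9]
dock 960 z 38.8 [array([565.2,  16. ]), array([77.3, 84. ]), np.float64(81.9)] mid [565.   16.1  38.8]
buttons 78 z 81.3 [array([565.3,  17.6]), array([56.5, 27.1]), np.float64(81.9)] mid [565.1  18.9  85.9]
rim 770 z 18.4 [array([ 584.8, -236.6]), array([131.4, 132.6]), np.float64(89.8)] mid [ 584.4 -236.2   18.4]
{'clock': 0.45, 'joints': array([-1.25208704e+00,  8.73084851e-02,  1.37085599e+00,  7.42780959e-06,
        1.68357911e+00, -1.03126898e-01]), 'dq': array([ 0.00098522, -0.00232967,  0.0002482 ,  0.00034287,  0.00231445,
        0.00045267]), 'tau': array([-1.39952463e-03, -3.39556789e+01, -3.02183533e+01,  7.16174534e-02,
        2.49911298e-02, -2.82109397e-05]), 'eef_pos': array([ 225.16537193, -501.76499456,  205.3672917 ]), 'orientation': array([-3.14144328e+00, -2.28792760e-05,  4.21837021e-01]), 'contact_force': array([ 0.87313433, -0.52287527, -0.6518346 ]), 'ft_torque': array([ 0.00757038, -0.02708333, -0.01513046]), 'finger_force': 0.0, 'gripper_width': 0.9977296297402728}
```

send_rows(
  commands=[
    [40, -26, 0, 0, 0, 3, 0],
    [80, -51, 0, 0, 0, 6, 0],
    [120, -77, 0, 0, 0, 9, 0],
    [160, -102, 0, 0, 0, 12, 0],
    [200, -128, 0, 0, 0, 15, 0],
    [240, -153, 0, 0, 0, 18, 0],
    [280, -179, 0, 0, 0, 21, 0],
    [320, -204, 0, 0, 0, 24, 0],
    [360, -230, 0, 0, 0, 27, 0],
    [400, -255, 0, 0, 0, 30, 0],
    [440, -281, 10, 0, 0, 32.3, 0],
    [480, -306, 20, 0, 0, 32.3, 0],
    [510, -325, 30, 0, 0, 32.3, 0],
    [522, -333, 40, 0, 0, 32.3, 0],
    [522, -333, 40, 0, 0, 32.3, 0],
    [522, -333, 40, 0, 0, 32.3, 0],
    [522, -333, 40, 0, 0, 32.3, 0],
  ],
)

```text
clock: 2.15
eef_pos: [564.9, 14.2, 166.4]
orientation: [3.141, -0.001, -0.144]
contact_force: [-0.3, -0.4, -0.7]
gripper_width: 1.0
finger_force: 0.0
```

```bash
python3 - <<'E'
from h import *
p=r.read_camera("wrist"); save(p,"w1.png"); w=cloud(p); hsv=cv2.cvtColor(p["color"],cv2.COLOR_RGB2HSV)
near=np.hypot(w[...,0]-565,w[...,1]-16)<65; ok=~np.isnan(w[...,0])
def rect(m,n):
    if m.sum()>5: print(n,m.sum(),np.round(np.nanmedian(w[m],0),1),cv2.minAreaRect(w[m][:,:2].astype(np.float32)))
rect(ok&near&(w[...,2]>92)&(w[...,2]<108),"top")
rect(ok&near&(w[...,2]>30)&(w[...,2]<46)&(hsv[...,1]<80),"dock")
s=r.read_state(); print(s["clock"],s["eef_pos"],s["orientation"],s["contact_force"])
E
```

```text
top 3770 [568.6  13.1  98.4] ((566.7489624023438, 13.288104057312012), (44.048824310302734, 49.288204193115234), 81.92154693603516)
dock 3035 [593.3   8.6  40.1] ((566.7193603515625, 13.383464813232422), (77.9494400024414, 83.09445190429688), 81.96255493164062)
2.2 [564.99373173  14.14212146 166.56943986] [ 3.14120054e+00 -1.67368003e-03 -1.44142636e-01] [-0.24842033 -0.09653812  0.06062923]
```

View pics/w1.png

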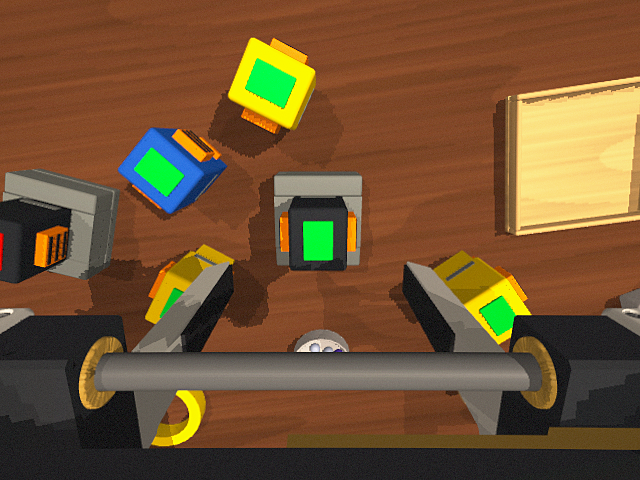

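The wrist view confirms the fingers straddle the black green-lamp pack, at about (318,235), with clear space on both sides. I'll go down and squeeze.

send_rows(
  commands=[
    [1, -0.5, 30, 0, 0, 0, 0],
    [1, -0.5, 65, 0, 0, 0, 0],
    [1, -0.5, 95, 0, 0, 0, 0],
    [1, -0.5, 110, 0, 0, 0, 0],
    [1, -0.5, 115, 0, 0, 0, 0],
    [1, -0.5, 115, 0, 0, 0, 0],
    [1, -0.5, 115, 0, 0, 0, 0.3],
    [1, -0.5, 115, 0, 0, 0, 0.3],
    [1, -0.5, 115, 0, 0, 0, 0.3],
  ],
  newtons=25,
)

```text
clock: 3.1
eef_pos: [567.1, 16.0, 52.0]
orientation: [-3.141, -0.003, -0.142]
contact_force: [0.4, 1.0, 0.4]
gripper_width: 0.784
finger_force: 0.0
```

send_rows(
  commands=[
    [0, 0, 0, 0, 0, 0, 1],
    [0, 0, 0, 0, 0, 0, 1],
    [0, 0, 0, 0, 0, 0, 1],
    [0, 0, 0, 0, 0, 0, 1],
    [0, 0, 0, 0, 0, 0, 1],
    [0, 0, 0, 0, 0, 0, 1],
    [0, 0, 0, 0, 0, 0, 1],
    [0, 0, 0, 0, 0, 0, 1],
  ],
)

```text
clock: 3.9
eef_pos: [566.6, 15.4, 51.6]
orientation: [3.141, -0.002, -0.142]
contact_force: [-1.3, -2.4, 5.6]
gripper_width: 0.472
finger_force: 25.0
```

Both sides are squeezed at 25 N. I'll lift straight up gently and watch the force.

send_rows(
  commands=[
    [0, 0, -2, 0, 0, 0, 1],
    [0, 0, -4, 0, 0, 0, 1],
    [0, 0, -7, 0, 0, 0, 1],
    [0, 0, -10, 0, 0, 0, 1],
    [0, 0, -10, 0, 0, 0, 1],
  ],
)

```text
clock: 4.4
eef_pos: [565.5, 15.7, 60.2]
orientation: [3.141, 0.002, -0.142]
contact_force: [-1.5, -3.8, -3.4]
gripper_width: 0.471
finger_force: 25.0
```

```bash
python3 - <<'E'
from h import *
p=r.read_camera("wrist"); save(p,"w2.png"); w=cloud(p)
m=(np.hypot(w[...,0]-566,w[...,1]-14)<28)&(w[...,2]>85)&(w[...,2]<125)
print(m.sum(),np.nanmedian(w[m],0),cv2.minAreaRect(w[m][:,:2].astype(np.float32)))
E
```

```text
11063 [572.44315597  13.07842395 106.98376212] ((570.4216918945312, 13.335124969482422), (53.134891510009766, 41.042518615722656), 82.03556060791016)
```

View pics/w2.png

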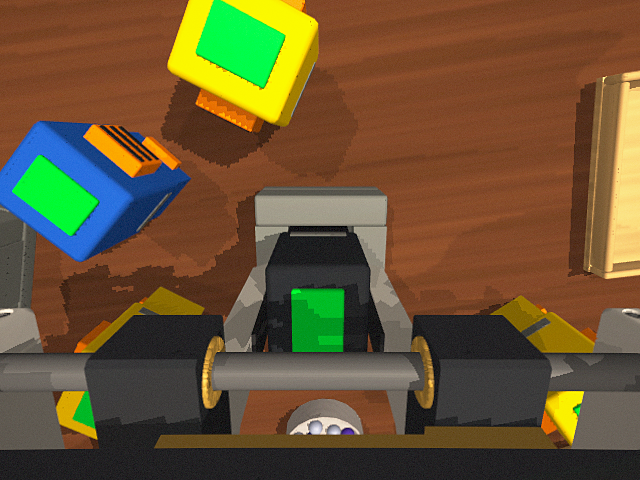

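The pack's top rose from 98 to 107 mm with the tool, so the latch is free. I'll lift it clear and carry it over the tray.

send_rows(
  commands=[
    [0, 0, -10, 0, 0, 0, 1],
    [0, 0, -22, 0, 0, 0, 1],
    [0, 0, -35, 0, 0, 0, 1],
    [0, 0, -45, 0, 0, 0, 1],
    [0, 0, -52, 0, 0, 0, 1],
    [0, 0, -55, 0, 0, 0, 1],
    [2, 10, -55, 0, 0, 0, 1],
    [6, 30, -55, 0, 0, 0, 1],
    [12, 55, -55, 0, 0, 0, 1],
    [18, 82, -55, 0, 0, 0, 1],
    [24, 110, -55, 0, 0, 0, 1],
    [31, 140, -55, 0, 0, 0, 1],
    [37, 168, -55, 0, 0, 0, 1],
    [43, 195, -55, 0, 0, 0, 1],
    [48, 218, -55, 0, 0, 0, 1],
    [52, 235, -55, 0, 0, 0, 1],
    [54, 244, -55, 0, 0, 0, 1],
    [54.5, 247, -55, 0, 0, 0, 1],
    [54.5, 247, -55, 0, 0, 0, 1],
  ],
)

```text
clock: 6.35
eef_pos: [585.1, -235.8, 115.2]
orientation: [-3.141, 0.001, -0.142]
contact_force: [-0.3, 0.4, -2.3]
gripper_width: 0.468
finger_force: 25.0
```

```bash
python3 - <<'E'
from h import *
p=r.read_camera("scene"); save(p,"s2.png")
print(r.read_state()["eef_pos"])
E
```

```text
[ 585.15607537 -235.36318384  115.36824287]
```

View pics/s2.png

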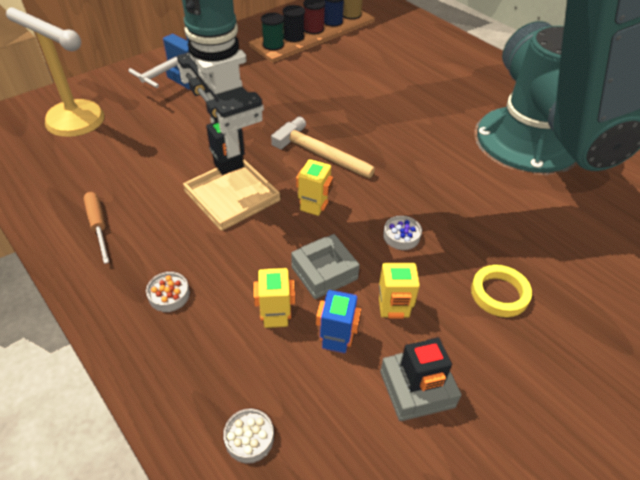

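The scene view shows the pack held upright over the tray at about (228,150), the charger empty, and the red pack still in place. I'll lower it.

send_rows(
  commands=[
    [0, 0, 10, 0, 0, 0, 1],
    [0, 0, 25, 0, 0, 0, 1],
    [0, 0, 40, 0, 0, 0, 1],
    [0, 0, 52, 0, 0, 0, 1],
    [0, 0, 60, 0, 0, 0, 1],
    [0, 0, 64, 0, 0, 0, 1],
    [0, 0, 66, 0, 0, 0, 1],
    [0, 0, 67, 0, 0, 0, 1],
    [0, 0, 68, 0, 0, 0, 1],
    [0, 0, 68, 0, 0, 0, 1],
    [0, 0, 68, 0, 0, 0, 1],
  ],
)

```text
clock: 7.5
eef_pos: [585.4, -236.3, 48.0]
orientation: [3.141, -0.001, -0.142]
contact_force: [0.2, -0.2, -3.3]
gripper_width: 0.47
finger_force: 25.0
```

send_rows(
  commands=[
    [0, 0, 1, 0, 0, 0, 1],
    [0, 0, 1.5, 0, 0, 0, 1],
    [0, 0, 2, 0, 0, 0, 1],
    [0, 0, 2, 0, 0, 0, 1],
  ],
)

```text
clock: 7.9
eef_pos: [585.1, -236.1, 45.3]
orientation: [-3.142, 0.0, -0.142]
contact_force: [0.7, 0.9, -2.5]
gripper_width: 0.471
finger_force: 25.0
```

send_rows(
  commands=[
    [0, 0, 0.5, 0, 0, 0, 1],
    [0, 0, 0.5, 0, 0, 0, 1],
    [0, 0, 1, 0, 0, 0, 1],
    [0, 0, 1, 0, 0, 0, 1],
  ],
)

```text
clock: 8.3
eef_pos: [585.2, -236.2, 44.7]
orientation: [3.141, -0.0, -0.142]
contact_force: [-0.2, -0.1, -0.5]
gripper_width: 0.468
finger_force: 25.0
```

send_rows(
  commands=[
    [0, 0, 0.5, 0, 0, 0, 1],
    [0, 0, 1, 0, 0, 0, 1],
    [0, 0, 1, 0, 0, 0, 1],
  ],
)

```text
clock: 8.6
eef_pos: [585.3, -236.3, 44.6]
orientation: [3.141, -0.001, -0.142]
contact_force: [-2.6, 0.4, 4.2]
gripper_width: 0.472
finger_force: 25.0
```

The force turned from −2.5 N to +4.2 N, so the pack is standing on the tray floor. I'll open slowly and retreat.

send_rows(
  commands=[
    [0, 0, 0, 0, 0, 0, 0.45],
    [0, 0, 0, 0, 0, 0, 0.35],
    [0, 0, 0, 0, 0, 0, 0.25],
    [0, 0, 0, 0, 0, 0, 0.1],
    [0, 0, 0, 0, 0, 0, 0],
    [0, 0, 0, 0, 0, 0, 0],
    [0, 0, -10, 0, 0, 0, 0],
    [0, 0, -30, 0, 0, 0, 0],
    [0, 0, -60, 0, 0, 0, 0],
    [0, 0, -100, 0, 0, 0, 0],
    [0, 0, -140, 0, 0, 0, 0],
    [0, 0, -150, 0, 0, 0, 0],
    [0, 0, -150, 0, 0, 0, 0],
  ],
)

```text
clock: 9.9
eef_pos: [586.4, -236.8, 197.0]
orientation: [3.139, -0.006, -0.142]
contact_force: [0.4, 0.6, -0.3]
gripper_width: 1.002
finger_force: 0.0
```

```bash
python3 - <<'E'
from h import *
p=r.read_camera("wrist"); w=cloud(p)
m=(np.hypot(w[...,0]-585,w[...,1]+236)<40)&(w[...,2]>80)&(w[...,2]<105)
print(m.sum(),np.nanmedian(w[m],0),cv2.minAreaRect(w[m][:,:2].astype(np.float32)))
save(r.read_camera("scene"),"s3.png"); print(r.read_state()["contact_force"])
E
```

```text
2952 [ 587.32708259 -237.12846147   91.40357474] ((585.408935546875, -236.86822509765625), (44.08598709106445, 49.757022857666016), 81.86131286621094)
[ 0.46165645 -0.18106655 -0.86406628]
```

View pics/s3.png

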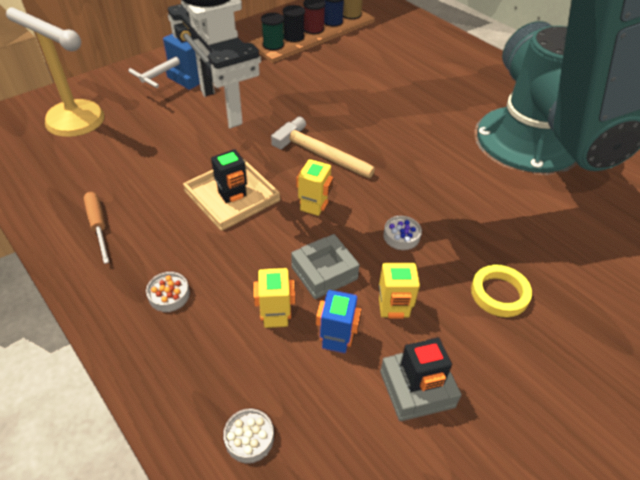

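The pack stands upright in the tray at about (230,178), with its top at 91 mm and its button out. The red pack is untouched at (428,365), and the gripper is clear of everything.

```bash
python3 -c "
from plant import r
print(r.close_job())"
```

```text
the job is handed in; nothing more can be done
None
```

The charged battery was unlatched, lifted out and set down upright near the middle of the tray, then released; the red-lamp battery was left in its charger, and the job is handed in at about 10 s on the robot's clock (no verdict was returned).

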